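Unlock the label reader and hold the sample bottle up to its lens

ROBOT

A 7-joint arm with a two-finger parallel gripper is mounted at the origin on the work surface. World frame = base frame: x ahead of the robot, y to its left, z up, the work surface at z = 0. Lengths are in m, angles in rad, forces in N, time in s.
With the tool pointing down it reaches from about 0.4 to 0.85 m from the base axis. Payload 4.5 kg.
Tool frame: the origin (TCP) lies midway between the tips of the shut fingers; the grasp point (between the pads) lies 19 mm behind it; z points along the fingers, y is the line along which they close (so a half turn about z gives the same grasp; the last joint's range is limited). The gripper opens to 88 mm and grips with 3 to 60 N. Pads are 18 mm wide; open, the fingers measure 123 mm over their backs; the gripper's body (75 mm by 187 mm) begins 45 mm behind the grasp point.
Start: joints at [-1.166, 0.689, -0.195, 1.565, 0.157, 0.902, -0.215], TCP at [0.226, 0.583, 0.239] pointing down, gripper open.
Joint ranges: [-3.01, 3.01], [-0.46, 2.08], [-1.47, 1.51], [0.13, 2.56], [-1, 4.14], [0.04, 2.09], [-2.66, 2.66]. Speed limits (rad/s): [2.57, 2.57, 3.14, 3.14, 3.14, 3.14, 3.14].

INTERFACE

Orientations are given as a unit quaternion [x, y, z, w].
In Python, from bench import bot gives the robot as it stands.
- The arm moves only by the tool play_rows, never from a script. Its argument "plan" is text: rows parted by semicolons, each of 6 numbers parted by spaces: the shift along the tool's x, y, z in mm, then the turn, a rotation vector about the tool's x, y, z in degrees. A call has 1 to 12 rows; each row shifts and turns the commanded pose from where the row before left it, along the tool's axes as they then stand; what a row does not reach is not made up. A row lasts 1/10 s, in which the tool goes at most 50 mm and 8.59 degrees, less where a joint would pass 70% of its speed; a pose out of reach is approached as far as the arm can. A call with a gripper value outside its range is refused whole. "fingers" is the finger opening in mm, from 0 to 88.1, set as the call begins (left out, the last holds). The fingers move at their own pace and stop on an object; the grip force is fixed at half the most. Time passes only in rows, so rows that do not move let the fingers close. It gives the time, the measured TCP pose, the force, the opening and the grip force at its end, in the units of the state.
- bot.get_state(): the state, without advancing time (a new reading comes with each control period).
- bot.read_camera(name): name is "scene" or "top" or "wrist"; returns a dict with "pixels" (400x640x3 uint8, red, green, blue), "depth" (400x640 float32, m along the optical axis (not along the pixel's ray), 0 where there is no reading), "intrinsics" (3x3 intrinsics, pixels), "world_from_camera" (4x4, takes a point from camera to world coordinates); the wrist camera has in their place "mount" (4x4, takes a point from camera to tool coordinates, whose origin is the TCP and whose axes are the flange's). Camera axes: x right, y up, looking along -z (the intrinsics and any distortion apply to the point x, -y, -z); pixel columns grow to the right and rows downward; lengths in m; the calibration is good to about 2 mm. A picture is of the moment at which its call begins: read the wrist's pose just before it.
- bot.hand_in(): hands the job in; it is judged then, once.
Trained networks look in a picture, given as the dict that the camera call returned (one of the last four; its "shot" number tells which), for a name from the list of things; names that differ only in an ending like _2 or _b are one class to them, and where a whole thing is asked for, a point or a joint stands for the part that bears it (a point fixed in the world has none). Each returns a list of dicts, best first, with "confidence" (0 to 1); they miss things now and then, are a little off and sometimes report something else, mostly with a low value. They report only what shows in the picture. A call takes as long as a camera call. They do not tell look-alikes from the thing itself.
- bot.regions_of(picture, target): "region" (400x640 bool, what is visible of it).
- bot.place_of(picture, target): "at" ([x, y, z] in m, in the coordinates of the camera as it stood for that picture, good to about 4 mm: a listed point, or the origin of a listed thing).
The state is a dict: "t": time; "q": joint angles; "dq": joint speeds; "joint_torque": joint torques, N m; "ee_pos": TCP position; "tool_rot": TCP orientation; "force": force on the tool from outside, world axes, zero at the start; "wrist_torque": the same for the moment, N m; "finger_gap": finger opening in m; "grasp_force": force on a finger pad.
Only numpy, scipy, OpenCV 4.12 (cv2) and the standard library are available. Lean on these libraries where they do the work, as an engineer would, in place of code of your own. Each camera call takes 0.05 s, during which the arm holds its last target. There are 200 camera calls.

TASK

Switch on the label reader: take the key from its wooden stand, push it fully home in the steel lock of the grey switch box, turn it clockwise to the stop and leave it there. Then take the square bottle out of the tray and hold it still and upright in the air in front of the reader, the middle of its label 10 cm straight out from the centre of the lens, the label squarely facing the lens and not under your fingers; finish while still holding it there. Keep the bottle upright all the time and leave the other bottles, the cup and the rubber bulb where they stand.

Things in the scene. Friction and masses are not known exactly. Their poses are not given: they have to be found in the camera images.
- key_grip (a point): Key, upright in its stand, works either way round, 40 g. Bow: upright slab 26 mm wide (own x), 10 thick (own y), 44 tall, black plastic over an 8 mm steel foot. Blade below it: steel, 12 (x) by 6 mm (y), 22 long, the last 5 mm narrowed to 8 x 3.5. This point: middle of the bow, 26 mm above its underside (the shoulder), 18 below its top, 48 above the blade tip. z up.
- stand: Wooden key stand, 60 x 60 mm, 30 high, fixed; origin under its centre. The key stands in the slot in its middle, blade down, its shoulder resting on the stand's top, with the same axes.
- slot (a point): Lock: upright steel cylinder, 46 mm diameter, 26 high, on the switch box. This point: centre of the slot's mouth in its top face, 56 mm above the bench. Slot 14.5 mm long (own x), 8.5 wide (own y), 26 deep, mouth slightly bevelled; z up; the axes turn with the cylinder. Key fully home: its shoulder on the top face, key_grip 26 mm above this point.
- switch_box: Grey switch box that carries the lock in the middle of its top: 80 x 80 mm, 30 high, fixed to the bench; origin under its centre.
- switch (a joint): Turn of the lock cylinder about the vertical, rad: 0 is off (starts between 0 and 0.15); grows clockwise seen from above to a stop at 1.05 (on, 60 degrees). Friction about 0.04 N m; stays where it is left. The key has up to about 0.25 rad of play in the slot either way, so the hand must turn further than the cylinder.
- bottle_mid (a point): Square bottle: amber, body 34 x 34 mm, 60 tall, with a round black cap 26 mm across (64 to 80 mm above its underside), standing in a compartment of the tray. This point: on its axis, half-way up, 40 mm above its underside. Own x points out of the face with the label (white with black bars, 30 mm wide, 44 tall), z up; the faces towards own +y and -y are plain. 0.08 to 0.17 kg.
- tray: Grey tray of three compartments in a row along own y, 110 x 300 mm, walls 22 high, floor 4 thick, fixed; origin under its centre. It holds the square bottle, a round bottle and a jar, in any order.
- label (a point): Middle of the label, on the square bottle's face: 17 mm along the bottle's own x from its axis, 32 mm above its underside (8 mm lower than bottle_mid). Same axes as the bottle.
- reader: Label reader, fixed: base 130 x 130 mm, post 224 mm high, grey camera head 70 mm wide, 148 to 212 mm above the bench, with a black lens barrel. Origin under the base's centre; own x is the way the lens looks.
- lens (a point): Centre of the lens's front glass (36 mm barrel), 180 mm above the bench, 65 mm along x from the reader's origin. Own x points straight out of the lens, level; z up.
- focus (a point): The point 100 mm straight out from the lens, at the same height (180 mm), where the middle of the label belongs. Same axes as the lens: the label faces it when the bottle's own x is opposite to this x.
- round_mid (a point): Round amber bottle with black cap, 36 mm diameter, 85 mm tall, in another compartment of the tray; its middle. To be left alone.
- jar_mid (a point): Squat round amber jar, 48 mm diameter, 58 mm tall, in another compartment of the tray; its middle. To be left alone.
- cup_mid (a point): Small white plastic cup, 60 mm diameter, 50 mm tall, on the bench; its middle. To be left alone.
- bulb_mid (a point): Red-brown rubber pipette bulb, 56 mm diameter, 90 mm tall with its upright spout, on the bench; its point 28 mm above the bench. To be left alone.
There are look-alikes about, which are no part of the job. There is more than one size of the part that bears key_grip; the job needs the middle-sized.

How it is judged:
By the outcome, as a careful person would: the job done as asked, in the order asked, and still so for the second after the job is handed in, while the arm keeps its last pose, push and grip.
It also fails if it takes over 64 s, if anything falls off the work surface, if the arm or the gripper's body presses on something with over 40 N, if the wrist force passes 120 N, or if a joint passes its speed limit or range.

## Working session

There is one attempt and no reset: what is moved stays moved. The work goes in short steps, Python scripts to look and compute and a tool call to move; the robot and the scene stay as the last step left them, time stands still between calls to the robot, and variables do not carry over. Pictures are saved under pics/ and viewed, at most 10 in all, crops included, and the job is handed in when it is done.

Besides the shell and the picture viewer there is one more tool, called after "Call:" by a JSON object that holds its "op" and its "data", one argument or row to a line. play_rows: Moves the arm, as the interface text tells. Its arguments: {"type":"object","properties":{"plan":{"type":"string"},"fingers":{"type":"number"}},"required":["plan"]}

```bash
ls; mkdir -p pics
cat > h.py <<'E'
import numpy as np,cv2
from scipy.spatial.transform import Rotation as R
from bench import bot
def T(s):
    M=np.eye(4);M[:3,:3]=R.from_quat(s["tool_rot"]).as_matrix();M[:3,3]=s["ee_pos"];return M
def look(n):
    s=bot.get_state();p=bot.read_camera(n)
    p["W"]=T(s)@np.array(p["mount"]) if n=="wrist" else np.array(p["world_from_camera"])
    return p
def save(p,f,crop=None,scale=1):
    im=p["pixels"][:,:,::-1]
    if crop: im=im[crop[1]:crop[3],crop[0]:crop[2]]
    cv2.imwrite("pics/"+f,cv2.resize(im,None,fx=scale,fy=scale,interpolation=cv2.INTER_CUBIC))
def w(p,at): return (p["W"]@np.append(at,1))[:3]
def cloud(p,m=None):
    d=p["depth"];K=np.array(p["intrinsics"])
    v,u=np.nonzero((d>0)&(m if m is not None else True))
    z=d[v,u];c=np.c_[(u-K[0,2])/K[0,0]*z,-(v-K[1,2])/K[1,1]*z,-z,np.ones(len(z))]
    return (c@p["W"].T)[:,:3],u,v
E
python3 - <<'E'
from h import *
np.set_printoptions(precision=3,suppress=True)
s=bot.get_state();print(s)
for n in ["top","scene"]:
    p=look(n);save(p,n+".png");print(n,{k:p[k] for k in p if k not in("pixels","depth")})
    for t in ["key_grip","stand","slot","bottle_mid","tray","label","lens","reader","switch_box","round_mid","jar_mid","cup_mid","bulb_mid"]:
        for r in bot.place_of(p,t)[:4]:print(t,round(r["confidence"],2),w(p,r["at"]))
E
```

```text
pics
{'t': 0.0, 'q': array([-1.166,  0.69 , -0.195,  1.566,  0.157,  0.902, -0.215]), 'dq': array([ 0.001,  0.001,  0.001, -0.001,  0.001,  0.001, -0.001]), 'joint_torque': array([ -0.001, -52.756,  -1.267, -15.343,  -0.053,   0.006,   0.   ]), 'ee_pos': array([0.226, 0.582, 0.238]), 'tool_rot': array([ 0.184,  0.983, -0.001, -0.   ]), 'force': array([ 0.39 , -0.301,  0.36 ]), 'wrist_torque': array([ 0.007,  0.04 , -0.035]), 'grasp_force': 0.0, 'finger_gap': 0.08797636352555659}
top {'intrinsics': array([[404.261,   0.   , 320.872],
       [  0.   , 404.261, 205.893],
       [  0.   ,   0.   ,   1.   ]]), 'world_from_camera': array([[-0.015,  0.987, -0.157,  0.341],
       [-1.   , -0.015,  0.001, -0.077],
       [-0.001,  0.157,  0.988,  1.337],
       [ 0.   ,  0.   ,  0.   ,  1.   ]]), 'shot': 1, 'W': array([[-0.015,  0.987, -0.157,  0.341],
       [-1.   , -0.015,  0.001, -0.077],
       [-0.001,  0.157,  0.988,  1.337],
       [ 0.   ,  0.   ,  0.   ,  1.   ]])}
key_grip 0.62 [ 0.664 -0.017  0.063]
key_grip 0.47 [ 0.696 -0.135  0.036]
key_grip 0.37 [ 0.618 -0.105  0.052]
stand 0
[... 1077 characters left out ...]
68]
key_grip 0.54 [ 0.701 -0.139  0.038]
stand 0.73 [ 0.621 -0.106 -0.   ]
stand 0.63 [ 0.622 -0.106  0.054]
slot 0.69 [ 0.499 -0.052  0.062]
bottle_mid 0.79 [0.539 0.156 0.048]
bottle_mid 0.61 [ 0.496 -0.049  0.06 ]
bottle_mid 0.56 [ 0.622 -0.106  0.055]
tray 0.63 [0.53  0.253 0.007]
label 0.56 [0.561 0.163 0.038]
lens 0.7 [ 0.499 -0.049 -0.002]
lens 0.64 [ 0.464 -0.4    0.181]
reader 0.56 [ 0.528 -0.409  0.002]
reader 0.27 [0.542 0.256 0.051]
switch_box 0.75 [ 0.5   -0.053 -0.002]
switch_box 0.48 [ 0.668 -0.236  0.024]
round_mid 0.65 [0.547 0.257 0.049]
jar_mid 0.81 [0.527 0.345 0.037]
cup_mid 0.8 [ 0.666 -0.235  0.024]
bulb_mid 0.84 [ 0.433 -0.228  0.027]
bulb_mid 0.39 [0.531 0.252 0.006]
```

View pics/top.png

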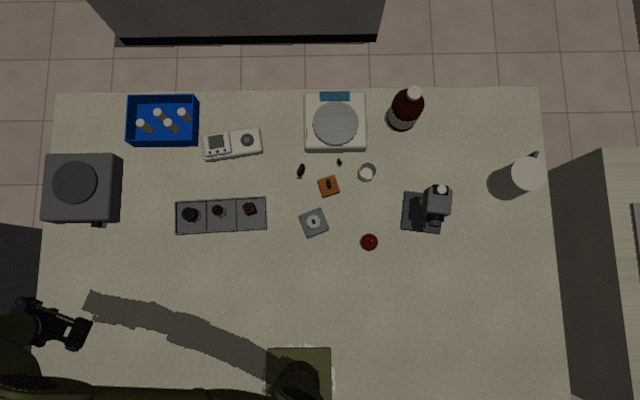

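View pics/scene.png

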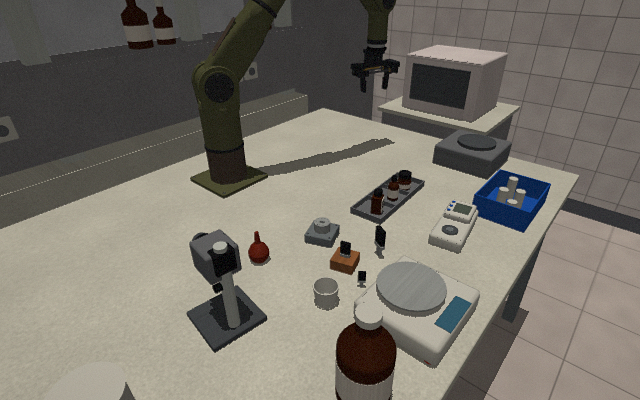

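The top view (crop centre about 330,185) shows the wooden stand with its key at about (329,184), the lock box at (313,222), and the tray at (221,215) with the square bottle at its right end. Loose look-alike keys lie at (301,170) and (339,161), and the reader is at (428,210). The scene view agrees: the key in the stand is the middle-sized one.

Call:
{"op": "play_rows", "data": {
  "plan": "-20 -18 -1 0 0 0;-37 -33 -2 0 0 0;-37 -33 -2 0 0 0;-37 -33 -2 0 0 0;-37 -33 -2 0 0 0;-37 -33 -2 0 0 0;-37 -33 -2 0 0 0;-37 -33 -2 0 0 0;-37 -33 -2 0 0 0;-37 -33 -2 0 0 0;-37 -33 -2 0 0 0;-37 -33 -2 0 0 0"
}}

```text
t: 2.6
ee_pos: [0.4872, 0.0708, 0.2621]
tool_rot: [0.184, 0.983, 0.0, 0.0]
force: [0.5, 0.8, 0.4]
finger_gap: 0.0879
grasp_force: 0.0
```

Call:
{"op": "play_rows", "data": {
  "plan": "-37 -33 0 0 0 0;-37 -33 0 0 0 0;-37 -33 0 0 0 0;-15 -15 0 0 0 0;0 0 0 0 0 0;0 0 0 0 0 0"
}}

```text
t: 3.2
ee_pos: [0.5622, -0.0785, 0.2615]
tool_rot: [0.184, 0.983, 0.0, -0.0]
force: [-0.1, -0.3, 0.5]
finger_gap: 0.0882
grasp_force: 0.0
```

Run:
```python
from h import *
np.set_printoptions(precision=4,suppress=True)
p=look("wrist");save(p,"w1.png");print(p["mount"],p["intrinsics"],bot.get_state()["ee_pos"])
for t in ["key_grip","stand","slot","switch_box"]:
    for r in bot.place_of(p,t)[:3]:print(t,round(r["confidence"],2),w(p,r["at"]))
np.savez("w1.npz",**{k:p[k] for k in("pixels","depth","intrinsics","W")})
```

```text
[[-0.0008  0.9485  0.3169  0.0833]
 [ 1.      0.0009 -0.0001  0.0006]
 [-0.0003  0.3169 -0.9485 -0.1463]
 [ 0.      0.      0.      1.    ]] [[312.785    0.     317.8315]
 [  0.     312.785  198.0029]
 [  0.       0.       1.    ]] [ 0.5621 -0.0774  0.2617]
key_grip 0.83 [ 0.6651 -0.0142  0.0672]
key_grip 0.65 [ 0.6188 -0.1051  0.0531]
key_grip 0.52 [ 0.7001 -0.1386  0.0362]
stand 0.94 [ 0.6196 -0.1042  0.001 ]
slot 0.97 [ 0.4971 -0.0518  0.0564]
slot 0.68 [ 0.6203 -0.1042  0.0002]
switch_box 0.81 [ 0.4985 -0.0512 -0.0019]
```

View pics/w1.png

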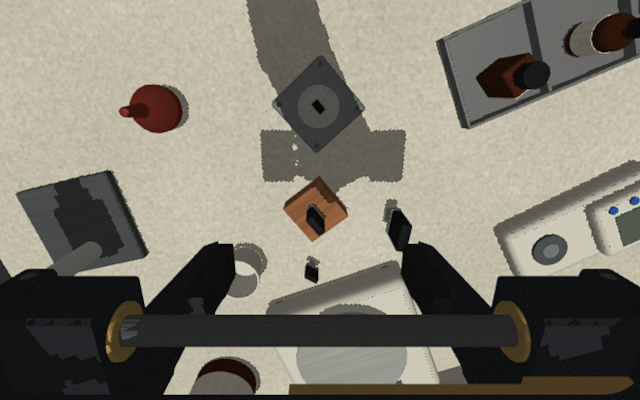

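The wrist view shows the stand and key at (316,212), the lock slot at (319,106), and the bulb at (157,108). The cup at (245,268) is off the path. Next I'll rectify crops at the known heights to get the angles.

```bash
cat >> h.py <<'E'
def rect(p,c,z,half=0.045,n=360):
    # orthographic patch of plane height z: column -> +x, row -> +y
    g=np.linspace(-half,half,n);X,Y=np.meshgrid(c[0]+g,c[1]+g)
    P=np.stack([X,Y,np.full_like(X,z),np.ones_like(X)],-1)@np.linalg.inv(p["W"]).T
    K=p["intrinsics"];u=K[0,0]*P[...,0]/-P[...,2]+K[0,2];v=K[1,1]*-P[...,1]/-P[...,2]+K[1,2]
    return cv2.remap(p["pixels"],u.astype(np.float32),v.astype(np.float32),cv2.INTER_CUBIC)
def blob(im,m,c,half):
    n,l,st,ce=cv2.connectedComponentsWithStats(m.astype(np.uint8));N=im.shape[0]
    k=min(range(1,n),key=lambda i:np.hypot(*(ce[i]-N/2))-(1000 if 0 else 0)+ (1e4 if st[i,4]<80 else 0))
    r=cv2.minAreaRect(np.argwhere(l==k)[:,::-1].astype(np.float32));s=2*half/(N-1)
    print("ctr",np.array(r[0])*s-half+c,"size mm",np.array(r[1])*s*1e3,"ang",r[2]); return r
E
python3 - <<'E'
from h import *
np.set_printoptions(precision=4,suppress=True)
p=dict(np.load("w1.npz"))
C,u,v=cloud(p)
for nm,c,z0,z1,rr in [("stand",(.6195,-.1045),.025,.034,.05),("box",(.4975,-.0515),.025,.034,.065),("locktop",(.4975,-.0515),.052,.06,.04),("keytop",(.6195,-.1045),.045,.085,.03)]:
    m=(np.hypot(C[:,0]-c[0],C[:,1]-c[1])<rr)&(C[:,2]>z0)&(C[:,2]<z1)
    r=cv2.minAreaRect((C[m,:2]*1000).astype(np.float32));print(nm,m.sum(),np.median(C[m,2]),C[m,2].max(),r)
a=rect(p,(.4975,-.0515),.056);b=rect(p,(.6195,-.1045),.074)
ga=a.max(2);m=ga<45
blob(a,m,np.array((.4975,-.0515)),.045)
cv2.imwrite("pics/r1.png",np.hstack([a,b])[:,:,::-1])
E
```

```text
stand 1706 0.03045939434378997 0.03377473201502229 ((619.8795166015625, -104.19346618652344), (60.68962860107422, 60.63747787475586), 16.89059829711914)
box 3395 0.03035425831094407 0.03379910627961452 ((498.19873046875, -52.77405548095703), (79.57881164550781, 80.20907592773438), 21.099058151245117)
locktop 1325 0.05638686568787288 0.05896337513664823 ((497.53399658203125, -52.83713912963867), (44.449119567871094, 44.74943161010742), 69.3336410522461)
keytop 323 0.07288359088116314 0.07605665883883306 ((619.1798706054688, -103.83413696289062), (25.789953231811523, 10.127201080322266), 16.134679794311523)
ctr [ 0.4973 -0.0521] size mm [14.1302  8.3479] ang 20.136302947998047
```

View pics/r1.png

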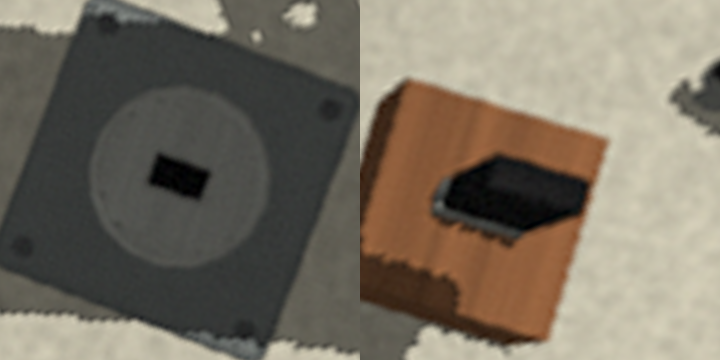

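Call:
{"op": "play_rows", "data": {
  "plan": "0 0 20 0 0 -7.5;0 0 20 0 0 -7.5;0 0 20 0 0 -7.5;0 0 20 0 0 -7.5;0 0 20 0 0 -7.5;-24 -20 0 0 0 0;-24 -20 0 0 0 0;0 0 0 0 0 0;0 0 0 0 0 0",
  "fingers": 40
}}

```text
t: 4.35
ee_pos: [0.6197, -0.1034, 0.1615]
tool_rot: [-0.142, 0.99, 0.0, -0.0]
force: [0.1, -0.5, -0.3]
finger_gap: 0.04
grasp_force: 0.0
```

```bash
cat > g.py <<'E'
import sys
from h import *
# g.py x y z yaw : tool-axis shift (mm) and turn (deg) to the pose, tool z down
np.set_printoptions(precision=2,suppress=True)
x,y,z,a=map(float,sys.argv[1:])
s=bot.get_state();M=T(s);a=np.radians(a)
G=np.array([[np.cos(a),np.sin(a),0],[np.sin(a),-np.cos(a),0],[0,0,-1]])
print("shift",M[:3,:3].T@(np.array([x,y,z])-M[:3,3])*1e3,"shift in goal axes",G.T@(np.array([x,y,z])-M[:3,3])*1e3,
 "turn",np.degrees(R.from_matrix(M[:3,:3].T@G).as_rotvec()),"pos",M[:3,3]*1e3,"q",s["q"],"F",s["force"],s["wrist_torque"],"gap",s["finger_gap"]*1e3,s["t"])
E
python3 g.py .6196 -.104 .040 196.5
```

```text
shift [  0.23  -0.66 121.5 ] shift in goal axes [  0.26  -0.58 121.5 ] turn [ 0.04 -0.01 -0.21] pos [ 619.68 -103.37  161.5 ] q [ 0.31  0.81 -0.41  1.62  0.41  0.8   1.59] F [ 0.1  -0.53 -0.3 ] [0.07 0.06 0.04] gap 39.9571677442311 4.35
```

Call:
{"op": "play_rows", "data": {
  "plan": "0 -0.6 35 0 0 0;0 0 35 0 0 0;0 0 30 0 0 0;0 0 15 0 0 0;0 0 6.5 0 0 0;0 0 0 0 0 0;0 0 0 0 0 0"
}}

```text
t: 5.05
ee_pos: [0.6209, -0.1045, 0.0416]
tool_rot: [-0.141, 0.99, -0.0, 0.001]
force: [0.2, -0.7, -0.1]
finger_gap: 0.0397
grasp_force: 0.0
```

Call:
{"op": "play_rows", "data": {
  "plan": "0 0 0 0 0 0;0 0 0 0 0 0;0 0 0 0 0 0;0 0 0 0 0 0;0 0 0 0 0 0;0 0 0 0 0 0",
  "fingers": 0
}}

```text
t: 5.65
ee_pos: [0.6201, -0.1048, 0.0405]
tool_rot: [-0.141, 0.99, -0.0, 0.0]
force: [-0.2, -0.3, 3.1]
finger_gap: 0.0097
grasp_force: 30.0
```

```bash
python3 g.py .6196 -.104 .040 196.5
```

```text
shift [0.3  0.89 0.5 ] shift in goal axes [0.3 0.9 0.5] turn [-0.01  0.02 -0.25] pos [ 620.14 -104.77   40.5 ] q [ 0.27  0.98 -0.32  1.67  0.5   0.58  1.51] F [-0.19 -0.3   3.12] [ 0.03  0.1  -0.02] gap 9.699107221997295 5.65
```

Call:
{"op": "play_rows", "data": {
  "plan": "0 0 -10 0 0 0;0 0 -20 0 0 0;0 0 -30 0 0 0;0 0 -20 0 0 0;0 0 0 0 0 0"
}}

```text
t: 6.15
ee_pos: [0.6221, -0.1047, 0.1235]
tool_rot: [-0.141, 0.99, -0.0, 0.003]
force: [0.4, -0.1, -0.6]
finger_gap: 0.0099
grasp_force: 30.0
```

```bash
python3 g.py .4976 -.0524 .120 200.3
```

```text
shift [104.94  85.06   2.73] shift in goal axes [98.63 92.26  3.49] turn [-0.12  0.33 -4.06] pos [ 622.12 -104.71  123.49] q [ 0.3   0.86 -0.38  1.64  0.44  0.72  1.56] F [ 0.4  -0.08 -0.61] [ 0.07 -0.03  0.02] gap 9.912523866055723 6.15
```

Call:
{"op": "play_rows", "data": {
  "plan": "0 0 0 0 0 -4;30 28 0 0 0 0;36 34 0 0 0 0;25 22 0 0 0 0;6 7 0 0 0 0;0 0 0 0 0 0;0 0 0 0 0 0;0 0 0 0 0 0"
}}

```text
t: 6.95
ee_pos: [0.4993, -0.0535, 0.12]
tool_rot: [-0.175, 0.985, -0.0, 0.001]
force: [0.1, 0.4, -0.2]
finger_gap: 0.0095
grasp_force: 30.0
```

```bash
python3 g.py .4976 -.0524 .095 200.3
python3 - <<'E'
from h import *
np.set_printoptions(precision=4,suppress=True)
for n in ["wrist","top"]:
    p=look(n)
    for t in ["slot","key_grip","switch_box"]:
        for r in bot.place_of(p,t)[:3]:print(n,t,round(r["confidence"],2),w(p,r["at"]))
    if n=="wrist":save(p,"w2.png",(220,100,420,300),3)
E
```

```text
shift [ 1.22  1.6  25.02] shift in goal axes [ 1.17  1.59 25.02] turn [-0.03  0.1  -0.12] pos [499.25 -53.48 120.02] q [ 0.21  0.74 -0.32  2.03  0.52  0.44  1.42] F [ 0.13  0.38 -0.17] [ 0.07  0.01 -0.04] gap 9.459052381115265 6.95
wrist slot 0.72 [ 0.4992 -0.0549  0.058 ]
wrist slot 0.41 [ 0.4999 -0.052   0.1338]
wrist key_grip 0.72 [ 0.499  -0.0561  0.132 ]
wrist switch_box 0.85 [ 0.4949 -0.0529 -0.0031]
top key_grip 0.55 [ 0.6645 -0.014   0.0646]
top key_grip 0.39 [ 0.6965 -0.1378  0.0365]
```

View pics/w2.png

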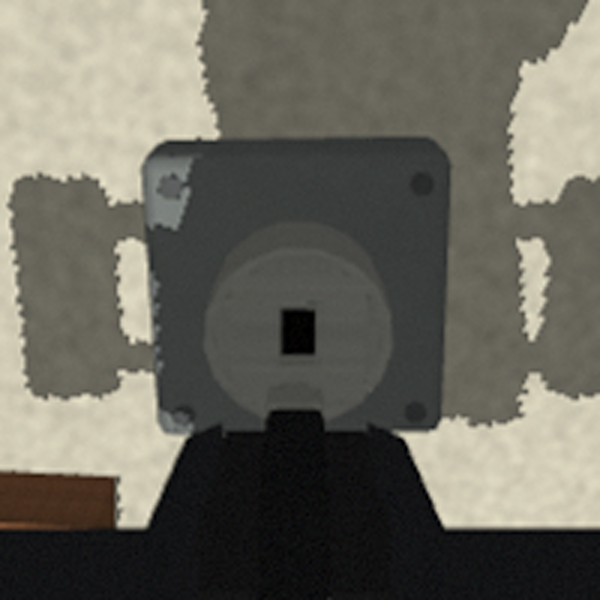

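The wrist view shows the held key lined up with the slot. The key's centre is at crop column 296 and the slot's at about (298,332), square to each other. I'll measure the slot once more from here.

```bash
python3 - <<'E'
from h import *
np.set_printoptions(precision=4,suppress=True)
p=look("wrist");c=np.array((.498,-.053))
a=rect(p,c,.056);blob(a,a.max(2)<25,c,.045)
C,u,v=cloud(p)
# tool coords of key points: bow between pads
L=(np.c_[C,np.ones(len(C))]@np.linalg.inv(T(bot.get_state())).T)[:,:3]*1e3
for a,b in [(-35,-10),(-8,2),(2,9),(9,14),(14,33)]:
    k=(abs(L[:,0])<25)&(abs(L[:,1])<9)&(L[:,2]>a)&(L[:,2]<b)
    if k.sum(): print(a,b,k.sum(),L[k].min(0),np.median(L[k],0),L[k].max(0))
E
python3 g.py .4976 -.0524 .095 200.3
```

```text
ctr [ 0.4959 -0.053 ] size mm [10.9631  7.3833] ang 19.358993530273438
-35 -10 2083 [ -8.8884  -8.9883 -34.9876] [  8.7921   0.4429 -32.1776] [ 14.0017   8.9983 -10.04  ]
-8 2 266 [ 8.0996 -8.981  -7.9325] [12.1171  0.3966 -3.6864] [13.5417  8.9581  1.961 ]
2 9 119 [10.2476 -3.9414  2.0458] [12.8696  0.9115  4.3005] [13.896   5.6511  8.9546]
9 14 1 [12.1514  0.3694  9.7414] [12.1514  0.3694  9.7414] [12.1514  0.3694  9.7414]
14 33 20 [ 5.6017 -2.0863 24.2369] [ 5.9249  0.6216 25.6806] [ 6.2482  3.3262 27.071 ]
shift [-0.23  0.55 25.19] shift in goal axes [-0.24  0.55 25.19] turn [ 0.    0.01 -0.05] pos [497.57 -53.   120.19] q [ 0.21  0.74 -0.32  2.04  0.52  0.44  1.42] F [-0.29 -0.14  0.8 ] [ 0.05  0.01 -0.04] gap 9.898836449803994 7.4
```

Run:
```python
from h import *
np.set_printoptions(precision=4,suppress=True)
p=look("wrist");c=np.array((.498,-.053));print(bot.get_state()["ee_pos"])
a=rect(p,c,.056)
for t in(20,30,35,40,45):
    print(t);r=blob(a,a.max(2)<t,c,.045)
```

```text
[ 0.4975 -0.0529  0.1202]
20
ctr [ 0.4959 -0.053 ] size mm [10.8377  7.1752] ang 19.983104705810547
30
ctr [ 0.4959 -0.053 ] size mm [11.1804  7.475 ] ang 19.98310661315918
35
ctr [ 0.4959 -0.053 ] size mm [11.3304  7.6035] ang 19.98310661315918
40
ctr [ 0.4959 -0.053 ] size mm [11.4479  7.752 ] ang 19.17900848388672
45
ctr [ 0.4959 -0.053 ] size mm [11.7373  7.8606] ang 19.98310661315918
```

Key and slot agree to about half a millimetre, so I'm lowering the key.

Call:
{"op": "play_rows", "data": {
  "plan": "0 0 10 0 0 0;0 0 12 0 0 0;0 0 6 0 0 0;0 0 4 0 0 0;0 0 4 0 0 0;0 0 4 0 0 0;0 0 0 0 0 0;0 0 0 0 0 0"
}}

```text
t: 8.25
ee_pos: [0.4975, -0.0529, 0.0803]
tool_rot: [-0.176, 0.984, 0.0, 0.0]
force: [-0.5, 0.7, -0.9]
finger_gap: 0.01
grasp_force: 30.0
```

```bash
python3 g.py .4976 -.0528 .0665 200.3
```

```text
shift [-0.09  0.07 13.77] shift in goal axes [-0.09  0.07 13.77] turn [-0.    0.01 -0.04] pos [497.54 -52.9   80.27] q [ 0.17  0.81 -0.25  2.06  0.57  0.34  1.37] F [-0.45  0.7  -0.89] [ 0.01  0.07 -0.04] gap 9.95796714835884 8.25
```

In freely (8 mm deep, no force). Continue.

Call:
{"op": "play_rows", "data": {
  "plan": "0 0 4 0 0 0;0 0 4 0 0 0;0 0 3 0 0 0;0 0 2 0 0 0;0 0 1 0 0 0;0 0 1 0 0 0;0 0 0 0 0 0;0 0 0 0 0 0"
}}

```text
t: 9.05
ee_pos: [0.4974, -0.0529, 0.0663]
tool_rot: [-0.176, 0.984, -0.0, 0.0]
force: [-2.2, 0.6, 12.2]
finger_gap: 0.0099
grasp_force: 30.0
```

Call:
{"op": "play_rows", "data": {
  "plan": "0 0 0 0 0 7;0 0 0 0 0 7;0 0 0 0 0 7;0 0 0 0 0 7;0 0 0 0 0 7;0 0 0 0 0 7;0 0 0 0 0 0;0 0 0 0 0 0"
}}

```text
t: 9.85
ee_pos: [0.4977, -0.0525, 0.0663]
tool_rot: [0.188, 0.982, 0.0, 0.001]
force: [-2.1, 1.3, 11.2]
finger_gap: 0.0098
grasp_force: 30.0
```

```bash
python3 g.py .4974 -.0528 .0663 200.3
```

```text
shift [ 0.18 -0.36  0.01] shift in goal axes [ 0.38 -0.15  0.01] turn [  0.     0.07 -42.03] pos [497.7  -52.53  66.31] q [ 0.07  0.83 -0.09  2.07  0.26  0.25  0.94] F [-2.13  1.3  11.23] [ 0.24  0.41 -0.02] gap 9.823646182056166 9.85
```

Call:
{"op": "play_rows", "data": {
  "plan": "0 0 0 0 0 7;0 0 0 0 0 7;0 0 0 0 0 7;0 0 0 0 0 5;0 0 0 0 0 0;0 0 0 0 0 0"
}}

```text
t: 10.45
ee_pos: [0.4981, -0.0527, 0.0663]
tool_rot: [0.405, 0.914, 0.0, 0.001]
force: [-0.3, 0.4, 11.0]
finger_gap: 0.0097
grasp_force: 30.0
```

```bash
python3 g.py .4974 -.0528 .0663 200.3
```

```text
shift [ 0.42 -0.6   0.01] shift in goal axes [0.71 0.16 0.01] turn [  0.03   0.11 -68.04] pos [498.12 -52.7   66.31] q [ 0.02  0.83 -0.02  2.07  0.06  0.24  0.7 ] F [-0.31  0.44 11.05] [ 0.14  0.26 -0.06] gap 9.69238194252772 10.45
```

Call:
{"op": "play_rows", "data": {
  "plan": "0 0 0 0 0 3;0 0 0 0 0 3;0 0 0 0 0 0;0 0 0 0 0 0"
}}

```text
t: 10.85
ee_pos: [0.4978, -0.053, 0.0663]
tool_rot: [0.452, 0.892, 0.0, 0.001]
force: [-2.2, 0.2, 12.7]
finger_gap: 0.0097
grasp_force: 30.0
```

```bash
python3 g.py .4974 -.0528 .0663 200.3
```

```text
shift [ 0.38 -0.24  0.01] shift in goal axes [0.34 0.3  0.01] turn [  0.02   0.08 -74.04] pos [497.82 -52.96  66.31] q [ 0.02  0.83 -0.    2.07  0.01  0.24  0.64] F [-2.25  0.16 12.68] [-0.    0.39  0.07] gap 9.738153813842953 10.85
```

Call:
{"op": "play_rows", "data": {
  "plan": "0 0 0 0 0 3;0 0 0 0 0 2;0 0 0 0 0 0;0 0 0 0 0 0"
}}

```text
t: 11.25
ee_pos: [0.4978, -0.053, 0.0663]
tool_rot: [0.49, 0.872, 0.0, 0.001]
force: [-1.4, -1.3, 11.8]
finger_gap: 0.01
grasp_force: 30.0
```

```bash
python3 g.py .4974 -.0528 .0663 200.3
```

```text
shift [ 0.43 -0.23  0.01] shift in goal axes [0.31 0.38 0.01] turn [  0.01   0.08 -79.01] pos [497.82 -53.05  66.31] q [ 0.01  0.83  0.01  2.07 -0.03  0.24  0.59] F [-1.44 -1.28 11.85] [-0.04  0.36  0.19] gap 9.972011061963235 11.25
```

Call:
{"op": "play_rows", "data": {
  "plan": "0 0 0 0 0 3;0 0 0 0 0 2;0 0 0 0 0 0;0 0 0 0 0 0"
}}

```text
t: 11.65
ee_pos: [0.4977, -0.053, 0.0663]
tool_rot: [0.527, 0.85, 0.0, 0.001]
force: [-1.6, -0.1, 11.7]
finger_gap: 0.0096
grasp_force: 30.0
```

```bash
python3 g.py .4974 -.0528 .0663 200.3
```

```text
shift [ 0.3  -0.21 -0.01] shift in goal axes [ 0.24  0.28 -0.01] turn [  0.01   0.07 -83.96] pos [497.72 -52.98  66.29] q [-0.    0.83  0.02  2.07 -0.07  0.24  0.55] F [-1.63 -0.08 11.66] [-0.13  0.39  0.37] gap 9.634268581605859 11.65
```

Torque has built up well beyond the lock's friction (0.37 N m), so the cylinder is at its stop. I'm releasing and lifting.

Call:
{"op": "play_rows", "data": {
  "plan": "0 0 0 0 0 0;0 0 0 0 0 0;0 0 0 0 0 0;0 0 0 0 0 0",
  "fingers": 40
}}

```text
t: 12.05
ee_pos: [0.4974, -0.0529, 0.065]
tool_rot: [0.528, 0.849, -0.0, -0.0]
force: [-0.2, -0.8, -0.9]
finger_gap: 0.0391
grasp_force: 0.0
```

Call:
{"op": "play_rows", "data": {
  "plan": "0 0 -10 0 0 0;0 0 -25 0 0 0;0 0 -30 0 0 0;0 0 -40 0 0 0;0 0 -45 0 0 0;0 0 -20 0 0 0;0 0 0 0 0 0;0 0 0 0 0 0",
  "fingers": 88
}}

```text
t: 12.85
ee_pos: [0.4972, -0.0529, 0.2355]
tool_rot: [0.528, 0.849, 0.0, 0.0]
force: [0.5, 0.4, -0.1]
finger_gap: 0.088
grasp_force: 0.0
```

```bash
python3 g.py .54 .155 .22 160
python3 - <<'E'
from h import *
np.set_printoptions(precision=4,suppress=True)
p=look("wrist");C,u,v=cloud(p)
for nm,c,z0,z1,rr in [("locktop",(.4976,-.0525),.052,.06,.04),("keytop",(.4976,-.0525),.08,.11,.03)]:
    m=(np.hypot(C[:,0]-c[0],C[:,1]-c[1])<rr)&(C[:,2]>z0)&(C[:,2]<z1)
    if m.sum():print(nm,m.sum(),np.percentile(C[m,2],[5,50,95]),cv2.minAreaRect((C[m,:2]*1000).astype(np.float32)))
save(p,"w3.png",(200,60,440,260),3)
E
```

```text
shift [167.47 130.34  15.59] shift in goal axes [ 30.87 209.96  15.53] turn [  0.03   0.02 -43.74] pos [497.2  -52.86 235.53] q [-0.03  0.53  0.07  1.95 -0.06  0.66  0.53] F [ 0.48  0.37 -0.12] [-0.08  0.03  0.02] gap 88.02639054239384 12.85
locktop 1033 [0.055  0.0564 0.0576] ((496.96820068359375, -52.24085998535156), (45.312007904052734, 44.00762939453125), 30.997989654541016)
keytop 332 [0.0861 0.1    0.1013] ((496.9444885253906, -52.28043746948242), (9.91240119934082, 25.8536376953125), 37.058631896972656)
```

View pics/w3.png

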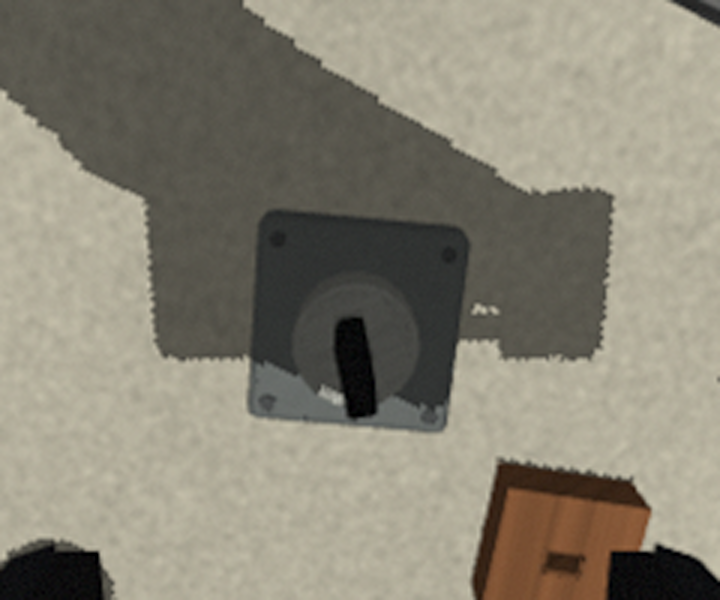

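The picture shows the key fully home: its top is at z=0.100 and it sits at 127°, which is the stop plus the play. Now the bottle.

Call:
{"op": "play_rows", "data": {
  "plan": "0 0 0 0 0 -8;0 0 0 0 0 -8;0 0 0 0 0 -8;0 0 0 0 0 -8;0 0 0 0 0 -8;0 0 0 0 0 -4;0 35 0 0 0 0;0 45 0 0 0 0;0 45 0 0 0 0;0 45 0 0 0 0;0 30 0 0 0 0;0 10 0 0 0 0"
}}

```text
t: 14.1
ee_pos: [0.5678, 0.1492, 0.2333]
tool_rot: [0.169, 0.986, 0.001, -0.001]
force: [-0.8, 1.2, 0.6]
finger_gap: 0.0879
grasp_force: 0.0
```

Call:
{"op": "play_rows", "data": {
  "plan": "0 0 0 0 0 0;0 0 0 0 0 0;0 0 0 0 0 0"
}}

```text
t: 14.4
ee_pos: [0.5679, 0.1419, 0.2349]
tool_rot: [0.173, 0.985, -0.001, -0.0]
force: [0.1, 0.6, 0.4]
finger_gap: 0.0881
grasp_force: 0.0
```

Run:
```python
from h import *
np.set_printoptions(precision=4,suppress=True)
p=look("wrist");C,u,v=cloud(p);print(bot.get_state()["ee_pos"],bot.get_state()["q"])
for t in ["bottle_mid","label","tray"]:
    for r in bot.place_of(p,t)[:2]:print(t,round(r["confidence"],2),w(p,r["at"]))
for nm,c,z0,z1,rr in [("cap",(.543,.155),.080,.09,.03),("shoulder",(.543,.155),.06,.068,.035),("body",(.543,.155),.03,.068,.035)]:
    m=(np.hypot(C[:,0]-c[0],C[:,1]-c[1])<rr)&(C[:,2]>z0)&(C[:,2]<z1)
    if m.sum():print(nm,m.sum(),np.median(C[m,2]),cv2.minAreaRect((C[m,:2]*1000).astype(np.float32)))
m=(C[:,2]>.018)&(C[:,2]<.026)&(C[:,0]>.4)&(C[:,0]<.65)&(C[:,1]>.05)&(C[:,1]<.45);print("tray",cv2.minAreaRect((C[m,:2]*1000).astype(np.float32)))
save(p,"w4.png")
t=look("top");C,u,v=cloud(t)
m=(C[:,2]>.016)&(C[:,2]<.028)&(C[:,0]>.4)&(C[:,0]<.65)&(C[:,1]>.05)&(C[:,1]<.45);print("tray",cv2.minAreaRect((C[m,:2]*1000).astype(np.float32)))
# reader: base and head
for nm,z0,z1 in[("base",.005,.04),("head",.19,.217)]:
    m=(C[:,2]>z0)&(C[:,2]<z1)&(C[:,0]>.38)&(C[:,0]<.63)&(C[:,1]<-.31)&(C[:,1]>-.5)
    print(nm,m.sum(),np.median(C[m,2]),cv2.minAreaRect((C[m,:2]*1000).astype(np.float32)))
```

```text
[0.5681 0.1422 0.2351] [-0.2472  0.6385 -0.1321  1.6933  0.1093  0.8181  0.7946]
bottle_mid 0.94 [0.5459 0.1552 0.0413]
label 0.86 [0.5643 0.1596 0.0375]
tray 0.6 [0.5273 0.2579 0.0003]
cap 553 0.08447751596881892 ((545.18359375, 155.15614318847656), (24.12599754333496, 24.31964111328125), 71.10980987548828)
shoulder 448 0.06407945759600953 ((544.6332397460938, 154.63980102539062), (32.09181594848633, 34.05890655517578), 18.819721221923828)
body 584 0.06369670096404109 ((545.6148071289062, 154.97433471679688), (34.17381286621094, 34.05890655517578), 18.819721221923828)
tray ((528.29931640625, 254.68960571289062), (110.33840942382812, 300.70843505859375), 2.6183784008026123)
tray ((527.3833618164062, 256.35296630859375), (109.79214477539062, 300.7845458984375), 2.4315531253814697)
base 980 0.01285449149157214 ((486.5863037109375, -377.717529296875), (270.42047119140625, 169.8268280029297), 20.870580673217773)
head 806 0.21025343240771321 ((520.3945922851562, -409.07379150390625), (70.91334533691406, 115.02938842773438), 80.64396667480469)
```

View pics/w4.png

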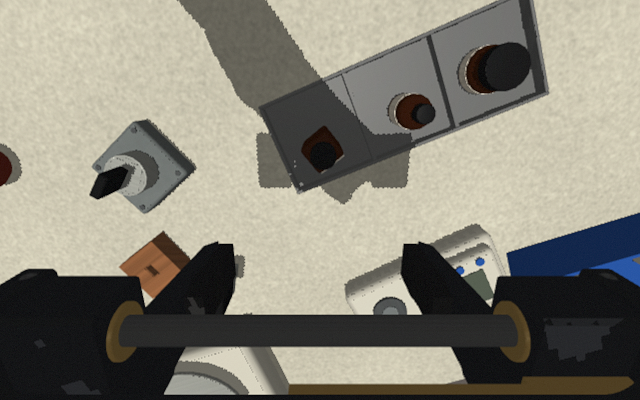

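The wrist view shows the square bottle at (322,148) in its compartment, with the round bottle and the jar apart from it. The gripper body will clear the round bottle if TCP z is at least 0.033.

Call:
{"op": "play_rows", "data": {
  "plan": "0 0 20 0 0 -8;0 0 20 0 0 -8;0 0 20 0 0 -8;0 0 20 0 0 -8;0 0 10 0 0 -6.6;0 0 0 0 0 0;0 0 0 0 0 0;0 0 0 0 0 0",
  "fingers": 66
}}

```text
t: 15.45
ee_pos: [0.569, 0.1449, 0.1461]
tool_rot: [-0.163, 0.987, 0.0, 0.001]
force: [0.0, 0.3, 0.2]
finger_gap: 0.0664
grasp_force: 0.0
```

```bash
python3 g.py .5452 .155 .033 198.8
```

```text
shift [ 19.45  17.25 113.05] shift in goal axes [ 19.24  17.26 113.08] turn [-0.01  0.09 -0.07] pos [568.98 144.86 146.08] q [-0.16  0.77 -0.29  1.77  0.34  0.65  1.26] F [0.05 0.32 0.2 ] [ 0.05  0.08 -0.  ] gap 66.35328757288735 15.45
```

Call:
{"op": "play_rows", "data": {
  "plan": "19 17 0 0 0 0;0 0 10 0 0 0;0 0 30 0 0 0;0 0 20 0 0 0;0 0 0 0 0 0;0 0 0 0 0 0;0 0 0 0 0 0"
}}

```text
t: 16.15
ee_pos: [0.546, 0.155, 0.0864]
tool_rot: [-0.164, 0.987, 0.0, 0.001]
force: [0.1, -0.0, -0.0]
finger_gap: 0.0661
grasp_force: 0.0
```

```bash
python3 g.py .5452 .155 .033 198.8
```

```text
shift [ 0.87  0.28 53.38] shift in goal axes [ 0.74  0.28 53.39] turn [0.   0.14 0.03] pos [545.99 154.97  86.39] q [-0.22  0.84 -0.23  1.86  0.38  0.48  1.18] F [ 0.1  -0.05 -0.04] [ 0.09 -0.04  0.05] gap 66.11601477144386 16.15
```

Call:
{"op": "play_rows", "data": {
  "plan": "0 0 20 0 0 0;0 0 20 0 0 0;0 0 10 0 0 0;0 0 3 0 0 0;0 0 0 0 0 0;0 0 0 0 0 0;0 0 0 0 0 0;0 0 0 0 0 0"
}}

```text
t: 16.95
ee_pos: [0.5453, 0.1548, 0.0328]
tool_rot: [-0.164, 0.987, 0.0, 0.001]
force: [0.5, 0.2, 1.0]
finger_gap: 0.0662
grasp_force: 0.0
```

Call:
{"op": "play_rows", "data": {
  "plan": "0 0 0 0 0 0;0 0 0 0 0 0;0 0 0 0 0 0;0 0 0 0 0 0;0 0 0 0 0 0;0 0 0 0 0 0",
  "fingers": 0
}}

```text
t: 17.55
ee_pos: [0.5449, 0.1547, 0.0322]
tool_rot: [-0.164, 0.986, 0.0, -0.0]
force: [-1.0, 0.2, 0.2]
finger_gap: 0.0337
grasp_force: 30.0
```

```bash
python3 g.py .5452 .155 .033 198.8
```

```text
shift [-0.37  0.22 -0.79] shift in goal axes [-0.37  0.22 -0.79] turn [ 0.   -0.    0.06] pos [544.93 154.67  32.21] q [-0.25  0.93 -0.18  1.87  0.41  0.38  1.15] F [-0.99  0.21  0.23] [ 0.07  0.04 -0.02] gap 33.72191351454296 17.55
```

Call:
{"op": "play_rows", "data": {
  "plan": "0 0 -5 0 0 0;0 0 -15 0 0 0;0 0 -30 0 0 0;0 0 -30 0 0 0;0 0 -30 0 0 3;0 0 -30 0 0 5;0 0 -30 0 0 5;0 0 -30 0 0 5;0 0 -18 0 0 5;0 0 0 0 0 4.8;0 0 0 0 0 0"
}}

```text
t: 18.65
ee_pos: [0.5448, 0.1548, 0.2519]
tool_rot: [0.078, 0.997, 0.0, 0.001]
force: [-0.4, -0.0, -1.9]
finger_gap: 0.0338
grasp_force: 30.0
```

Call:
{"op": "play_rows", "data": {
  "plan": "3 -12 0 0 0 0;6 -25 0 0 0 0;9 -38 0 0 0 0;9 -38 0 0 0 0;9 -38 0 0 0 0;9 -38 0 0 0 0;9 -38 0 0 0 0;9 -38 0 0 0 0;9 -38 0 0 0 0;9 -38 0 0 0 0;9 -38 0 0 0 0;9 -38 0 0 0 0"
}}

```text
t: 19.85
ee_pos: [0.38, -0.2434, 0.25]
tool_rot: [0.077, 0.997, 0.0, -0.001]
force: [0.3, -1.1, -1.6]
finger_gap: 0.0336
grasp_force: 30.0
```

Call:
{"op": "play_rows", "data": {
  "plan": "9 -38 0 0 0 0;9 -38 0 0 0 0;9 -38 0 0 0 0;5 -25 0 0 0 0;3 -12 0 0 0 0;0 0 0 0 0 0;0 0 0 0 0 0;0 0 0 0 0 0"
}}

```text
t: 20.65
ee_pos: [0.3251, -0.3837, 0.2502]
tool_rot: [0.076, 0.997, 0.001, 0.0]
force: [0.2, -0.1, -1.6]
finger_gap: 0.0339
grasp_force: 30.0
```

```bash
python3 g.py .382 -.392 .1762 171
python3 - <<'E'
from h import *
np.set_printoptions(precision=4,suppress=True)
for n in["wrist","scene"]:
    p=look(n);save(p,n+"5.png")
    np.savez(n+"5.npz",**{k:p[k] for k in("pixels","depth","intrinsics","W")})
    for t in ["lens","reader","bottle_mid","label","slot"]:
        for r in bot.place_of(p,t)[:2]:print(n,t,round(r["confidence"],2),w(p,r["at"]))
E
```

```text
shift [-57.48   0.33  73.98] shift in goal axes [-57.48   0.68  73.98] turn [ 0.08 -0.    0.25] pos [ 325.13 -383.68  250.18] q [ 0.94  0.52 -0.25  1.91  0.18  0.73  2.  ] F [ 0.18 -0.12 -1.63] [ 0.05 -0.03  0.  ] gap 33.907957250008955 20.65
wrist lens 0.93 [ 0.4625 -0.4014  0.1764]
wrist lens 0.47 [ 0.4324 -0.2325  0.0281]
wrist bottle_mid 0.86 [ 0.3268 -0.3807  0.2593]
wrist slot 0.87 [ 0.501  -0.0545  0.0581]
scene lens 0.73 [ 0.4633 -0.3983  0.1784]
scene lens 0.5 [0.5306 0.2517 0.0059]
scene reader 0.8 [ 0.5273 -0.4123  0.0007]
scene bottle_mid 0.97 [ 0.322  -0.3822  0.2655]
scene label 0.89 [ 0.3427 -0.3873  0.2562]
scene slot 0.52 [ 0.4986 -0.0497  0.0587]
```

View pics/wrist5.png

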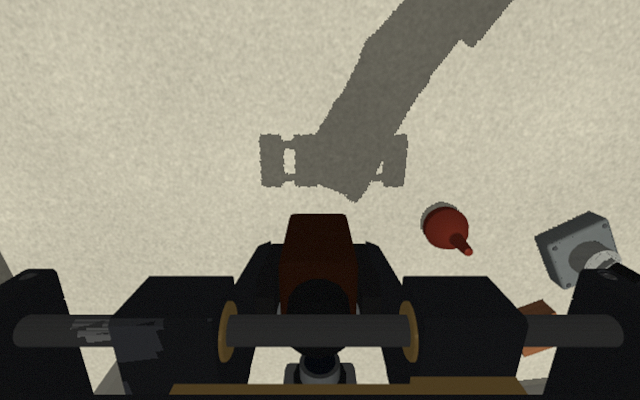

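The wrist view shows the bottle held upright at (318,260), with only the lens barrel visible at (320,365). I'll get the reader's heading from the fixed cameras' depth.

Run:
```python
from h import *
np.set_printoptions(precision=1,suppress=True)
for n in["top","scene"]:
    p=look(n)
    for r in bot.place_of(p,"lens")[:1]+bot.place_of(p,"reader")[:1]:print(n,w(p,r["at"])*1e3,r["confidence"])
    rg=bot.regions_of(p,"reader");
    m0=cv2.dilate(rg[0]["region"].astype(np.uint8),np.ones((5,5)))>0 if rg else None
    print(n,"region",rg and (rg[0]["confidence"],rg[0]["region"].sum()))
    C,u,v=cloud(p,m0);C=C*1e3
    near=(C[:,0]>430)&(C[:,0]<630)&(C[:,1]>-510)&(C[:,1]<-310)
    for nm,z0,z1 in[("base",7,20),("headtop",205,216),("head",150,216),("posttop",219,230)]:
        m=near&(C[:,2]>z0)&(C[:,2]<z1)
        if m.sum()<8: continue
        print(nm,m.sum(),np.median(C[m,2]),cv2.minAreaRect(C[m,:2].astype(np.float32)))
```

```text
top [ 464.3 -404.2  179.7] 0.61
top [ 529.1 -407.8   -3.7] 0.87
top region (0.91, np.int64(1944))
base 908 12.995896164558761 ((535.952392578125, -405.4596862792969), (129.22537231445312, 153.48272705078125), 86.60020446777344)
headtop 593 211.35516189171176 ((530.244384765625, -411.3587646484375), (70.18272399902344, 97.89993286132812), 82.47563934326172)
head 930 209.367425791428 ((521.1563110351562, -409.5624084472656), (70.97318267822266, 116.33828735351562), 81.7947006225586)
posttop 68 222.68392778673694 ((562.87158203125, -416.24835205078125), (24.710079193115234, 25.06026268005371), 32.9498176574707)
scene [ 464.3 -401.8  180. ] 0.66
scene [ 526.7 -411.     6.1] 0.84
scene region (0.84, np.int64(5182))
base 2368 14.763170300342853 ((530.0753173828125, -413.3328857421875), (129.9560546875, 132.07955932617188), 81.45995330810547)
headtop 851 213.19115202518017 ((533.4541015625, -413.9082946777344), (69.51780700683594, 94.09266662597656), 82.1366958618164)
head 1861 201.91971964173217 ((521.231201171875, -412.3426818847656), (70.07806396484375, 120.1263656616211), 81.63343048095703)
posttop 127 224.5327174497506 ((564.5336303710938, -418.123046875), (24.073631286621094, 25.55025863647461), 51.509220123291016)
```

View pics/scene5.png

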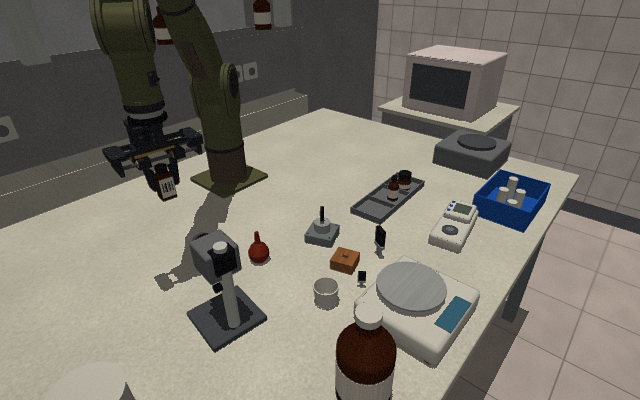

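The scene view shows the bottle held upright with its label facing the reader, the key in the lock, and everything else in place. The reader looks along 171.9° and the lens is at about (0.4637,-0.402), so the TCP goal is (0.3476,-0.3855,0.176).

```bash
python3 g.py .3476 -.3855 .1762 171.9
```

```text
shift [-23.05   3.74  73.97] shift in goal axes [-23.11   3.41  73.96] turn [ 0.    0.   -0.85] pos [ 324.24 -385.62  250.16] q [ 0.94  0.52 -0.25  1.91  0.19  0.73  2.  ] F [ 0.58 -0.46 -1.94] [ 0.02 -0.04 -0.01] gap 33.89394471471621 21.65
```

Call:
{"op": "play_rows", "data": {
  "plan": "0 0 10 0 0 -0.9;0 0 20 0 0 0;0 0 25 0 0 0;0 3 15 0 0 0;-6 0 4 0 0 0;-8 0 0 0 0 0;-6 0.4 0 0 0 0;-3 0 0 0 0 0;0 0 0 0 0 0;0 0 0 0 0 0;0 0 0 0 0 0;0 0 0 0 0 0"
}}

```text
t: 22.85
ee_pos: [0.3472, -0.3855, 0.1763]
tool_rot: [0.07, 0.998, -0.0, -0.0]
force: [0.8, 0.7, -1.3]
finger_gap: 0.0337
grasp_force: 30.0
```

Call:
{"op": "play_rows", "data": {
  "plan": "0 0 0 0 0 0;0 0 0 0 0 0;0 0 0 0 0 0;0 0 0 0 0 0;0 0 0 0 0 0"
}}

```text
t: 23.35
ee_pos: [0.3475, -0.3854, 0.1762]
tool_rot: [0.07, 0.998, 0.0, -0.0]
force: [0.4, -0.3, -1.5]
finger_gap: 0.0333
grasp_force: 30.0
```

```bash
python3 g.py .3476 -.3855 .1762 171.9
python3 - <<'E'
from h import *
np.set_printoptions(precision=1,suppress=True)
for n in["top","scene"]:
    p=look(n)
    for t in["lens","label","bottle_mid","slot","key_grip"]:
        for r in bot.place_of(p,t)[:1]:print(n,t,w(p,r["at"])*1e3,round(r["confidence"],2))
    C,u,v=cloud(p);C=C*1e3
    for nm,c,z0,z1,r in[("keytop",(497.6,-52.4),80,110,30),("caps",(347,-386),215,235,25)]:
        m=(np.hypot(C[:,0]-c[0],C[:,1]-c[1])<r)&(C[:,2]>z0)&(C[:,2]<z1)
        if m.sum()>5: print(n,nm,np.percentile(C[m,2],90),cv2.minAreaRect(C[m,:2].astype(np.float32)))
    rg=bot.regions_of(p,"label")
    if rg:
        C,u,v=cloud(p,rg[0]["region"]);print("region",rg[0]["confidence"],len(C),np.median(C,0)*1e3,(C.min(0)*1e3,C.max(0)*1e3))
save(p,"s6.png",(100,120,380,320),2.8)
E
```

```text
shift [-0.14 -0.06 -0.04] shift in goal axes [-0.14 -0.06 -0.04] turn [ 0.01 -0.    0.05] pos [ 347.47 -385.43  176.16] q [ 0.88  0.65 -0.21  1.95  0.24  0.57  1.94] F [ 0.38 -0.27 -1.49] [-0.06 -0.01 -0.01] gap 33.31487181319661 23.35
top lens [ 464.9 -402.6  176.9] 0.69
top bottle_mid [494.  -53.6   1.7] 0.73
top slot [527.1 349.   32. ] 0.59
top key_grip [494.2 -50.2  79.7] 0.6
top keytop 101.38070229573458 ((497.1361083984375, -51.10444641113281), (10.264397621154785, 26.148359298706055), 36.71839904785156)
top caps 226.7198913442351 ((349.6481018066406, -371.9972229003906), (0.5926964282989502, 13.656402587890625), 81.62430572509766)
region 0.21 127 [493.2 -49.   54.9] (array([474.8, -71.2,  26.8]), array([519.9, -28.5, 100.2]))
scene lens [498.9 -57.   80. ] 0.28
scene label [ 364.8 -390.3  179.9] 0.59
scene bottle_mid [ 345.5 -383.1  191.1] 0.96
scene slot [498.5 -49.1  57.9] 0.78
scene key_grip [664.1 -17.6  65.6] 0.82
scene keytop 101.94717197005254 ((498.8537292480469, -53.574153900146484), (8.41634750366211, 28.638866424560547), 40.550140380859375)
scene caps 229.38291474938177 ((350.3623046875, -385.40655517578125), (46.43668746948242, 28.61823844909668), 72.47042083740234)
region 0.57 537 [ 362.5 -389.6  194.8] (array([   8.2, -404.9,   -1.1]), array([ 369.8, -208. ,  230.8]))
```

View pics/s6.png

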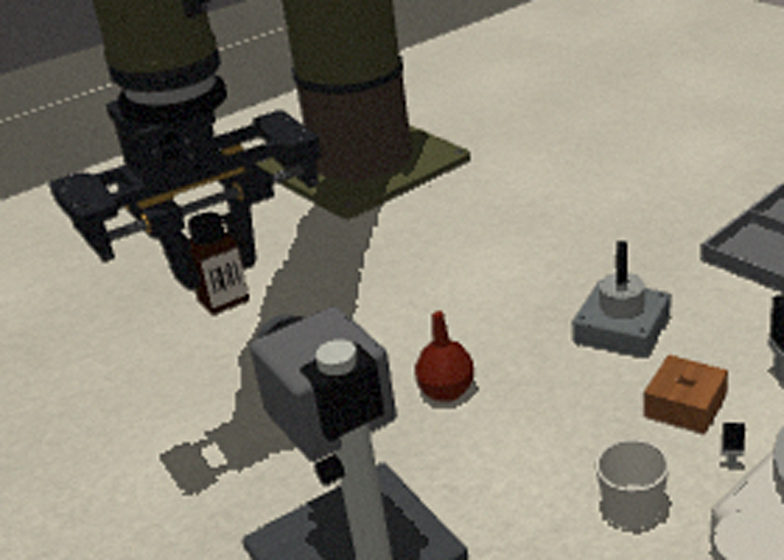

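The picture shows the label facing the lens, clear of the fingers, with its middle measured at (0.365,-0.390,0.180). The key is still home at the stop.

```bash
python3 -c "
from bench import bot
print(bot.hand_in())"
```

```text
the job is handed in; nothing more can be done
None
```

The key is fully home and turned to its stop, and I handed the job in holding the bottle upright at the focus point, with its label facing the lens about 2 mm from the target by camera measurement.

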